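# Clamp the capped vial in the spring-jaw bottle gripper and keep it clamped

## Task

Take the small glass vial with the white cap out of the open bamboo box, stand it upright on the bottle gripper between its two jaws and let go of it. Then push the gripper's thumb key straight down with the closed fingertips, past the first two clicks to the third, so that the sprung jaw clamps the vial, and finish holding the key down there against its spring so that I can pull the cap off. Leave the other things on the shelf where they are.

Things in the scene. Friction and masses are not known exactly. Their poses are not given: they have to be found in the camera images.
- vial: The vial to clamp: closed round clear glass vial with a flat white plastic cap of the same width, 24 mm diameter, 60 mm tall overall (cap: the top 14 mm), about 35 g. Origin at the centre of its underside, z along its axis towards the cap. It starts upright in one of the three compartments of the bamboo box; its yaw means nothing.
- bamboo_box: Open bamboo box fixed to the shelf, 60 mm (its x) by 155 mm (its y) by 24 mm tall, walls and floor 5 mm. Two dividers make three compartments in a row along its y, centred near y = -50, 0 and +50 mm. Origin at the centre of its underside; z up. The vial, a squat jar and an uncapped vial stand in the compartments, one each, in any order, and rise above the walls.
- jar: Bystander: squat closed jar, 32 mm diameter, 34 mm tall, in the bamboo box. Origin at the centre of its underside.
- open_vial: Bystander: empty clear glass vial without a cap, 24 mm diameter, 44 mm tall, in the bamboo box. Origin at the centre of its underside.
- gripper: Green bottle gripper, fixed. Base plate 76 mm (its x) by 150 mm (its y) by 10 mm thick; origin at the centre of its underside, z up. Along its y, from the -y end: a fixed V jaw open to +y (top 32 mm above the shelf), the bay for the vial, the sprung jaw pad, and at the +y end a housing (top 38 mm above the shelf, 56 mm in x, 46 mm in y) with the thumb key on a post.
- bay (a point): Where the centre of the vial's underside goes: on the base plate (10 mm above the shelf), 37 mm from the gripper's origin towards its -y. From here the vial has about 3 mm to go into the V (axis then 40 mm from the gripper's origin) and about 14 mm to the jaw pad. Axes as the gripper's.
- jaw_pad: Moving jaw: dark rubber block 34 mm (x), 12 mm (y), 20 mm tall, top 33 mm above the shelf. Origin at the centre of its face to the vial; axes as the gripper's. As the key goes down it travels 1:1 to -y, pushes the vial into the V (met at about 17 mm of key travel), then presses it through its own spring, about 4 to 5 N at the third click.
- key_cap: The thumb key: flat plate 46 mm (x) by 40 mm (y) by 10 mm on a steel post over the housing. Origin at the centre of its underside; axes as the gripper's. It moves straight down 27 mm to a stop, with free space below it.
- key_top (a point): Centre of the key's upper face; 76 mm above the shelf when the key is up. Moves with the key.
- key (a joint): How far the key is pressed down, m: 0 up (rest), clicks at 0.008, 0.016 and 0.024, stop at 0.027. A spring always returns it to 0 when let go; no click keeps it down. With a vial in the bay, pushing past the first click takes about 5 to 6 N, past the second about 10 N, and holding at the third about 12 N; the push dips by some 3 to 5 N just before each click.
- compact: Bystander: round steel mirror compact lying flat, 62 mm diameter, 13 mm thick, between the box and the bottle gripper. Origin at the centre of its underside.
- organiser: Bystander: white weekly pill organiser with seven clear lids, 36 by 154 by 26 mm, beyond the others. Origin at the centre of its underside.

How it is judged (in metres and radians):
On the way, in this order (a step that is already met when the one before it is completed fails the run):
1. the vial stands upright on the gripper's base plate between the jaws, let go, with the key still up (horizontal distance between vial and bay below 0.014 m and z of vial in the frame of bay between -0.003 and 0.003 m and angle between vial's own z axis and vertical below 0.1 rad and contact force between the fingers and vial below 0.1 N and value of joint key below 0.004 m), for 0.2 s.
2. the key is down at the third click and the sprung jaw clamps the vial (value of joint key above 0.0215 m and contact force between jaw_pad and vial above 2 N), for 0.2 s.
At the end, for the whole second after the job is handed in: Fingers push the key (over 3 N) and keep it down more than 21.5 mm; the vial stands cap up (within 0.12 rad) on the base plate within 10 mm of the bay point, untouched by the robot, clamped by the jaw pad with over 2 N; all through the last second (all of step 2 and contact force between the fingers and key_cap above 3 N and contact force between each of the arm, the fingers and vial below 0.1 N and horizontal distance between vial and bay below 0.01 m and z of vial in the frame of bay between -0.003 and 0.004 m and angle between vial's own z axis and vertical below 0.12 rad); the arm keeps its last pose, push and grip.
It fails at once if a bystander is pushed more than 30 mm or knocked over (distance of any of jar, open_vial, compact, organiser from where it was at the start of the episode above 0.03 m or angle between any of jar, open_vial's own z axis and vertical above 0.6 rad).
It fails at once if the vial is knocked over (angle between vial's own z axis and vertical above 1 rad).
It also fails if it takes over 42 s, if anything falls off the work surface, if the arm or the gripper's body presses on something with over 40 N, if the wrist force passes 120 N, or if a joint passes its speed limit or range.

## Robot

A 7-joint arm with a two-finger parallel gripper is mounted at the origin on the work surface. World frame = base frame: x ahead of the robot, y to its left, z up, the work surface at z = 0. Lengths are in m, angles in degrees, forces in N, time in s.
With the tool pointing down it reaches from about 0.425 to 0.875 m from the base axis. Payload 4.7 kg.
Tool frame: the origin (TCP) lies midway between the tips of the shut fingers; the grasp point (between the pads) lies 19 mm behind it; z points along the fingers, y is the direction in which the jaws open and shut (so a half turn about z gives the same grasp; the last joint's range is limited). The gripper opens to 87 mm and grips with 3 to 60 N. Pads are 19 mm wide; open, the fingers measure 117 mm over their backs; the gripper's body (75 mm by 190 mm) begins 51 mm behind the grasp point.
Start: joints at [66.068, 18.392, -4.016, 83.108, 1.295, 78.541, -3.26], TCP at [0.272, -0.59, 0.223] pointing down, gripper open.
Joint ranges: [-163.93, 163.93], [-17.29, 119.83], [-79.2, 71.16], [3.27, 140.29], [-89.18, 269.18], [5.43, 117.66], [-154.24, 154.24]. Speed limits (degrees/s): [147.25, 147.25, 180, 180, 180, 180, 180].

## Interface

Orientations are given as [roll, pitch, yaw] about the fixed x, y, z axes, in that order (R = Rz(yaw) Ry(pitch) Rx(roll)).
In Python, from cell import env gives the robot as it stands. The module is installed in compiled form; this text tells all that it offers.
- The arm moves only by the tool servo_tool, never from a script. Its argument "plan" is a list of rows, each a list of 3 entries, a list of its own where there are three numbers: the opening, from 0 (shut) to 1 (fully open), then the shift along the tool's x, y, z in cm, then the turn, a rotation vector about the tool's x, y, z in degrees. A call has 1 to 20 rows; each row shifts and turns the pose as measured when the row begins, along the tool's axes as they then stand; what a row does not reach is not made up. A row lasts 1/12 s, in which the tool goes at most 41.7 mm and 7.16 degrees, less where a joint would pass 70% of its speed; a pose out of reach is approached as far as the arm can. A call is refused whole if a number of a shift passes 4.17 or a number of a turn 7.16, either way. A call with a gripper value outside its range is refused whole. The fingers move at their own pace and stop on an object; "force" is the grip in N (left out, the last holds). Time passes only in rows, so rows that do not move let the fingers close. It gives the time, the measured TCP pose, the force and the opening at its end, in the units of the state.
- env.get_obs(): the state, without advancing time (a new reading comes with each control period).
- env.read_camera(name): name is "side" or "top"; returns a dict with "image" (384x512x3 uint8, blue, green, red), "fx", "fy", "cx", "cy" (pixels), "rvec" (rotation vector, rad) and "tvec" (3), from world to camera coordinates, as OpenCV has them. Camera axes: x right, y down, z forward; pixel columns grow to the right and rows downward; lengths in m; the calibration is good to about 2 mm. A picture is of the moment at which its call begins. There is no depth.
- env.sign_off(): hands the job in, once; it reports no verdict.
The state is a dict: "time_s": time; "qpos": joint angles; "joint_velocities": joint speeds; "effort": joint torques, N m; "tool_pos": TCP position; "tool_rot": TCP orientation; "force": force on the tool from outside, world axes, zero at the start; "wrist_torque": the same for the moment, N m; "grip_width": finger opening in m.
Only numpy, scipy, OpenCV 4.12 (cv2) and the standard library are available. Lean on these libraries where they do the work, as an engineer would, in place of code of your own. Each camera call takes 0.05 s, during which the arm holds its last target. There are 200 camera calls.

## Working session

There is one attempt and no reset: what is moved stays moved. The work goes in short steps, Python scripts to look and compute and a tool call to move; the robot and the scene stay as the last step left them, time stands still between calls to the robot, and variables do not carry over. Pictures are saved under pics/ and viewed, about 8 in all and at most 12, crops included, and the job is handed in when it is done.

Besides the shell and the picture viewer there is one more tool, called after "Request:" in YAML: its name, and indented under it one key for each argument. servo_tool: Moves the arm, as the interface text tells. Its arguments: {"type":"object","properties":{"plan":{"type":"array"},"force":{"type":"number"}},"required":["plan"]}

```bash
mkdir -p pics
python3 - <<'E'
from cell import env
import cv2,numpy as np
print(env.get_obs())
for n in("top","side"):
    c=env.read_camera(n);cv2.imwrite(f"pics/{n}0.png",c["image"])
    R=cv2.Rodrigues(np.array(c["rvec"]))[0];print(n,c["fx"],c["cx"],c["cy"],-R.T@np.ravel(c["tvec"]),R.round(3))
E
```

```text
{'time_s': 0.0, 'qpos': array([66.06824781, 18.43887915, -4.01479143, 83.17421272,  1.2966586 ,
       78.54233649, -3.26117879]), 'joint_velocities': array([ 0.03021517, -0.0249738 ,  0.03173214,  0.01520171, -0.13197613,
       -0.04359886, -0.02697428]), 'effort': array([-8.66016489e-04, -4.91292465e+01, -4.04656129e-01, -3.12525666e+01,
       -6.40279963e-02,  4.37662541e-02,  1.93483384e-04]), 'tool_pos': array([ 0.27172474, -0.58986488,  0.22146953]), 'tool_rot': array([-1.79889906e+02,  7.67647396e-03,  2.47399439e+01]), 'force': array([ 0.18203353, -0.98891144, -0.76276933]), 'wrist_torque': array([ 0.00592413,  0.01732688, -0.01787398]), 'grip_width': 0.087325851977507}
top 373.2877841262986 260.446099151982 190.7679412904723 [ 0.4844465  -0.00564391  0.75268956] [[ 0.055 -0.998  0.   ]
 [-0.976 -0.054 -0.211]
 [ 0.211  0.012 -0.978]]
side 457.5166433266605 256.0428836162648 185.67052705022112 [0.3658214  0.5097361  0.75394796] [[-0.888 -0.459 -0.011]
 [-0.34   0.673 -0.656]
 [ 0.309 -0.579 -0.755]]
```

View pics/top0.png

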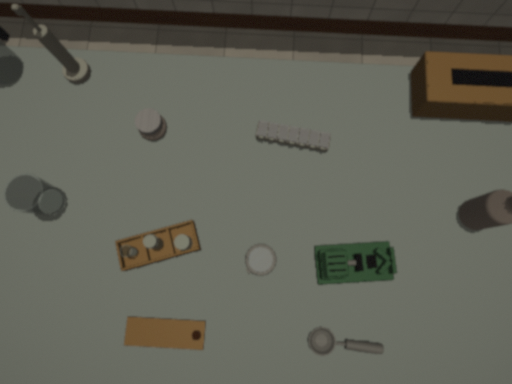

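View pics/side0.png

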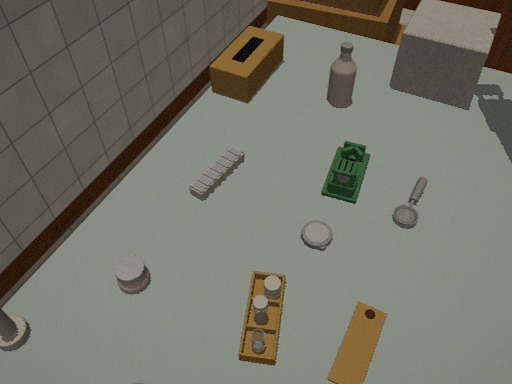

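```bash
cat > h.py <<'E'
import cv2,numpy as np
def P(c): 
    return cv2.Rodrigues(np.array(c["rvec"],float))[0],np.ravel(c["tvec"]).astype(float)
def unproj(c,u,v,z):
    R,t=P(c);o=-R.T@t;d=R.T@np.array([(u-c["cx"])/c["fx"],(v-c["cy"])/c["fy"],1]);return o+d*(z-o[2])/d[2]
def proj(c,p):
    R,t=P(c);q=R@np.array(p,float)+t;return np.array([c["fx"]*q[0]/q[2]+c["cx"],c["fy"]*q[1]/q[2]+c["cy"]])
def crop(img,x,y,w,h,s):
    return cv2.convertScaleAbs(cv2.resize(img[y:y+h,x:x+w],None,fx=s,fy=s,interpolation=cv2.INTER_CUBIC),alpha=1.6)
E
python3 - <<'E'
from h import *
a=cv2.imread("pics/top0.png");b=cv2.imread("pics/side0.png")
o=np.zeros((600,800,3),np.uint8)
o[:300,:400]=crop(a,110,212,100,75,4);o[:300,400:]=crop(a,305,225,100,75,4)
o[300:,:400]=crop(b,215,265,100,75,4);o[300:,400:]=crop(b,300,135,100,75,4)
cv2.imwrite("pics/c1.png",o)
E
```

```text
(no output)
```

View pics/c1.png

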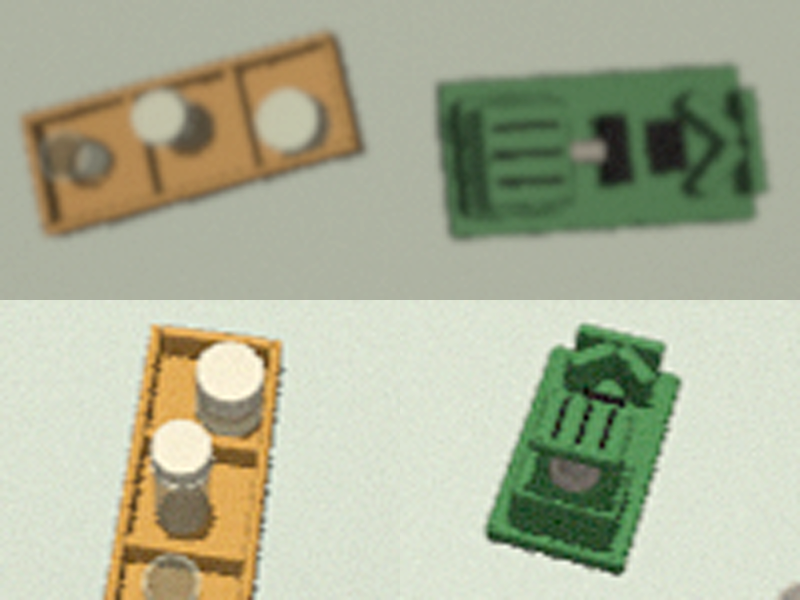

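Run:
```python
from cell import env
from h import *
T=env.read_camera("top");S=env.read_camera("side")
tl=lambda x,y:(109.6+x/4,211.6+y/4); tr=lambda x,y:(204.6+x/4,224.6+y/4)
sl=lambda x,y:(214.6+x/4,189.6+y/4); sr=lambda x,y:(199.6+x/4,59.6+y/4)
np.set_printoptions(precision=4,suppress=True)
print("vial",unproj(T,*tl(160,117),.065),unproj(S,*sl(182,447),.065))
print("jar",unproj(T,*tl(290,120),.039),unproj(S,*sl(230,371),.039))
print("open",unproj(T,*tl(62,156),.049),unproj(S,*sl(170,578),.049))
b=[unproj(T,*tl(*p),.024) for p in((25,115),(333,33),(365,152),(45,235))]
print("box",np.array(b),np.mean(b,0))
g=[unproj(T,*tr(*p),.010) for p in((437,83),(737,66),(757,217),(452,237))]
print("grip top",np.array(g),np.mean(g,0))
g=[unproj(S,*sr(*p),.010) for p in((562,347),(680,375),(622,573),(490,533))]
print("grip side",np.array(g),np.mean(g,0))
k=[unproj(T,*tr(*p),.076) for p in((490,97),(573,95),(577,205),(490,212))]
print("key top",np.array(k),np.mean(k,0))
k=[unproj(S,*sr(*p),.076) for p in((555,390),(637,400),(620,465),(532,445))]
print("key side",np.array(k),np.mean(k,0))
```

```text
vial [0.5276 0.2    0.065 ] [0.5267 0.2008 0.065 ]
jar [0.5312 0.146  0.039 ] [0.5305 0.1474 0.039 ]
open [0.5081 0.2483 0.049 ] [0.5089 0.2463 0.049 ]
box [[0.5275 0.2778 0.024 ]
 [0.5757 0.1323 0.024 ]
 [0.5189 0.1115 0.024 ]
 [0.4714 0.2605 0.024 ]] [0.5234 0.1955 0.024 ]
grip top [[ 0.5402 -0.1081  0.01  ]
 [ 0.5568 -0.256   0.01  ]
 [ 0.4845 -0.2645  0.01  ]
 [ 0.4669 -0.1172  0.01  ]] [ 0.5121 -0.1865  0.01  ]
grip side [[ 0.5517 -0.2567  0.01  ]
 [ 0.4835 -0.2653  0.01  ]
 [ 0.4646 -0.1121  0.01  ]
 [ 0.536  -0.1065  0.01  ]] [ 0.509  -0.1851  0.01  ]
key top [[ 0.5304 -0.1229  0.076 ]
 [ 0.5333 -0.1601  0.076 ]
 [ 0.4852 -0.1622  0.076 ]
 [ 0.4801 -0.1238  0.076 ]] [ 0.5072 -0.1422  0.076 ]
key side [[ 0.5272 -0.157   0.076 ]
 [ 0.4871 -0.1692  0.076 ]
 [ 0.4798 -0.1223  0.076 ]
 [ 0.5238 -0.1153  0.076 ]] [ 0.5045 -0.1409  0.076 ]
```

The middle item is the capped vial (top-view cap at about (150,241)). The gripper's V points to world -y and its yaw is about 6.5°. Turning the tool first.

Request:
servo_tool:
  plan:
    - [1,[0,0,0],[0,0,-7]]
    - [1,[0,0,0],[0,0,-7]]
    - [1,[0,0,0],[0,0,-7]]
    - [1,[0,0,0],[0,0,-7]]
    - [1,[0,0,0],[0,0,-7]]
    - [1,[0,0,0],[0,0,-7]]
    - [1,[0,0,0],[0,0,-7]]
    - [1,[0,0,0],[0,0,-7]]
    - [1,[0,0,0],[0,0,-7]]
    - [1,[0,0,0],[0,0,-7]]
    - [1,[0,0,0],[0,0,-7]]
    - [1,[0,0,0],[0,0,-7]]
  force: 12

```text
time_s: 1.2
tool_pos: [0.2709, -0.5881, 0.2177]
tool_rot: [-179.9, -0.5, 110.8]
force: [-0.1, 0.0, -1.0]
grip_width: 0.0868
```

Request:
servo_tool:
  plan:
    - [1,[3.2,2.6,0],[0,0,0.1]]
    - [1,[3.2,2.6,0],[0,0,0.1]]
    - [1,[3.2,2.6,0],[0,0,0.1]]
    - [1,[3.2,2.6,0],[0,0,0.1]]
    - [1,[3.2,2.6,0],[0,0,0.1]]
    - [1,[3.2,2.6,0],[0,0,0.1]]
    - [1,[3.2,2.6,0],[0,0,0.1]]
    - [1,[3.2,2.6,0],[0,0,0.1]]
    - [1,[3.2,2.6,0],[0,0,0.1]]
    - [1,[3.2,2.6,0],[0,0,0.1]]
    - [1,[3.2,2.6,0],[0,0,0.1]]
    - [1,[3.2,2.6,0],[0,0,0.1]]
    - [1,[3.2,2.6,0],[0,0,0.1]]
    - [1,[3.2,2.6,0],[0,0,0.1]]
    - [1,[3.2,2.6,0],[0,0,0.1]]
    - [1,[3.2,2.6,0],[0,0,0.1]]

```text
time_s: 2.53
tool_pos: [0.4826, 0.0363, 0.2151]
tool_rot: [-179.7, -0.1, 108.2]
force: [2.2, -0.8, -0.2]
grip_width: 0.0872
```

Request:
servo_tool:
  plan:
    - [1,[2.8,1.85,1.8],[0,0,0]]
    - [1,[2.8,1.85,1.8],[0,0,0]]
    - [1,[2.8,1.85,1.8],[0,0,0]]
    - [1,[2.8,1.85,1.8],[0,0,0]]
    - [1,[2.0,1.3,1.2],[0,0,0]]
    - [1,[0,0,0],[0,0,0]]
    - [1,[0,0,0],[0,0,0]]

```text
time_s: 3.12
tool_pos: [0.5262, 0.2073, 0.1292]
tool_rot: [179.9, -0.3, 108.8]
force: [0.6, -0.3, 0.4]
grip_width: 0.0868
```

Run:
```python
from cell import env
from h import *
o=env.get_obs();print(o["tool_pos"],o["tool_rot"],o["force"])
T=env.read_camera("top");S=env.read_camera("side")
a=crop(T["image"],100,195,110,100,3.63);b=crop(S["image"],205,240,110,100,3.63)
cv2.imwrite("pics/c2.png",np.hstack([a,b]))
for c in(T,S):print([proj(c,(.527,.2003,z)).round(1) for z in(.065,o["tool_pos"][2])])
```

```text
[0.52620208 0.20733309 0.12918965] [179.8611806   -0.2501979  108.79024334] [ 0.56184161 -0.30518259  0.37341639]
[array([149.4, 241.2]), array([138.2, 238.1])]
[array([260.1, 301. ]), array([259.9, 281.5])]
```

View pics/c2.png

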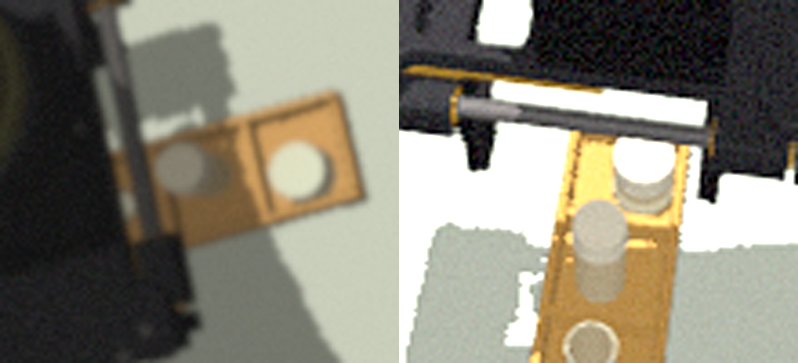

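Request:
servo_tool:
  plan:
    - [1,[-0.7,-0.1,1.0],[0,0,0]]
    - [1,[0,0,2.0],[0,0,0]]
    - [1,[0,0,2.0],[0,0,0]]
    - [1,[0,0,2.0],[0,0,0]]
    - [1,[0,0,1.4],[0,0,0]]
    - [1,[0,0,0],[0,0,0]]

```text
time_s: 3.72
tool_pos: [0.5345, 0.1843, 0.0455]
tool_rot: [179.3, 0.5, 107.7]
force: [-0.4, -0.8, -0.2]
grip_width: 0.0871
```

Request:
servo_tool:
  plan:
    - [1,[0,0,0],[0,0,0]]
    - [1,[0,0,0],[0,0,0]]

```text
time_s: 3.88
tool_pos: [0.535, 0.1814, 0.0458]
tool_rot: [179.4, 0.6, 107.5]
force: [0.0, -0.1, -0.4]
grip_width: 0.0869
```

Request:
servo_tool:
  plan:
    - [1,[0.5,-0.05,0],[0,0,0]]
    - [1,[0.5,-0.05,0],[0,0,0]]
    - [1,[0.4,0,0],[0,0,0]]
    - [1,[0,0,0],[0,0,0]]
    - [1,[0,0,0],[0,0,0]]

```text
time_s: 4.3
tool_pos: [0.5321, 0.1967, 0.0498]
tool_rot: [179.0, 0.7, 107.4]
force: [0.2, -0.6, 0.6]
grip_width: 0.0869
```

Request:
servo_tool:
  plan:
    - [1,[0.2,-0.2,0.5],[0.5,0.4,0]]
    - [1,[0.2,-0.2,0.5],[0.3,0.3,0]]
    - [1,[0,0,0.5],[0,0,0]]
    - [1,[0,0,0],[0,0,0]]
    - [1,[0,0,0],[0,0,0]]

```text
time_s: 4.72
tool_pos: [0.5266, 0.2003, 0.0333]
tool_rot: [179.8, -0.1, 107.5]
force: [0.5, -0.3, -0.9]
grip_width: 0.0872
```

Over the vial; close.

Request:
servo_tool:
  plan:
    - [0,[0,0,0],[0,0,0]]
    - [0,[0,0,0],[0,0,0]]
    - [0,[0,0,0],[0,0,0]]
    - [0,[0,0,0],[0,0,0]]
    - [0,[0,0,0],[0,0,0]]
    - [0,[0,0,0],[0,0,0]]
    - [0,[0,0,0],[0,0,0]]
    - [0,[0,0,0],[0,0,0]]
    - [0,[0,0,0],[0,0,0]]
    - [0,[0,0,0],[0,0,0]]
  force: 12

```text
time_s: 5.55
tool_pos: [0.5269, 0.1999, 0.0333]
tool_rot: [179.8, -0.1, 107.5]
force: [-0.0, 0.6, 0.1]
grip_width: 0.0281
```

Request:
servo_tool:
  plan:
    - [0,[0,0,0],[0,0,0]]
    - [0,[0,0,0],[0,0,0]]
    - [0,[0,0,0],[0,0,0]]

```text
time_s: 5.8
tool_pos: [0.5269, 0.1999, 0.0333]
tool_rot: [179.8, -0.1, 107.5]
force: [-0.5, -0.0, 0.1]
grip_width: 0.0237
```

Request:
servo_tool:
  plan:
    - [0,[0,0,-0.8],[0,0,0]]
    - [0,[0,0,-1.5],[0,0,0]]
    - [0,[0,0,-2],[0,0,0]]
    - [0,[0,0,-2],[0,0,0]]
    - [0,[0,0,-2],[0,0,0]]
    - [0,[0,0,-1.5],[0,0,0]]
    - [0,[0,0,0],[0,0,0]]
    - [0,[0,0,0],[0,0,0]]

```text
time_s: 6.47
tool_pos: [0.5253, 0.1999, 0.1374]
tool_rot: [180.0, -0.1, 107.6]
force: [0.5, 0.6, -0.9]
grip_width: 0.0234
```

Request:
servo_tool:
  plan:
    - [0,[-2,-0.7,0],[0,0,0]]
    - [0,[-3.2,-1.1,0],[0,0,0]]
    - [0,[-3.2,-1.1,0],[0,0,0]]
    - [0,[-3.2,-1.1,0],[0,0,0]]
    - [0,[-3.2,-1.1,0],[0,0,0]]
    - [0,[-3.2,-1.1,0],[0,0,0]]
    - [0,[-3.2,-1.1,0],[0,0,0]]
    - [0,[-3.2,-1.1,0],[0,0,0]]
    - [0,[-3.2,-1.1,0],[0,0,0]]
    - [0,[-2,-0.7,0],[0,0,0]]
    - [0,[-1,-0.4,0],[0,0,0]]
    - [0,[0,0,0],[0,0,0]]
    - [0,[0,0,0],[0,0,0]]

```text
time_s: 7.55
tool_pos: [0.5087, -0.1344, 0.1233]
tool_rot: [-179.4, -0.8, 108.0]
force: [-0.4, 0.0, 0.2]
grip_width: 0.0234
```

Request:
servo_tool:
  plan:
    - [0,[-1.5,-0.3,-0.1],[-0.3,-0.4,2.5]]
    - [0,[-2,-0.3,-0.1],[-0.2,-0.3,3]]
    - [0,[-2,-0.3,-0.1],[0,0,3]]
    - [0,[-1.8,-0.2,-0.1],[0,0,2]]
    - [0,[-0.5,0,0],[0,0,0]]
    - [0,[0,0,0],[0,0,0]]
    - [0,[0,0,0],[0,0,0]]

```text
time_s: 8.13
tool_pos: [0.5181, -0.2108, 0.1265]
tool_rot: [-179.9, -0.2, 97.2]
force: [-0.7, -0.6, -0.2]
grip_width: 0.0238
```

Run:
```python
from cell import env
from h import *
o=env.get_obs();print(o["tool_pos"],o["tool_rot"],o["force"])
T=env.read_camera("top");S=env.read_camera("side")
a=crop(T["image"],300,195,110,100,3.63);b=crop(S["image"],290,100,110,100,3.63)
cv2.imwrite("pics/c3.png",np.hstack([a,b]))
```

```text
[ 0.51813391 -0.21075274  0.12654765] [-1.79911672e+02 -1.64588936e-01  9.71876633e+01] [-0.70608374 -0.63718859 -0.16536672]
```

View pics/c3.png

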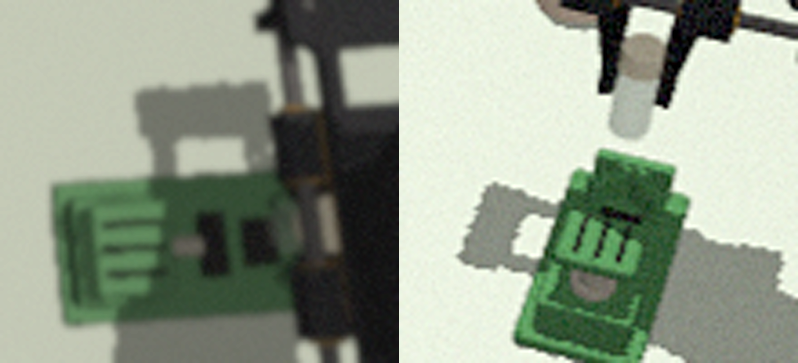

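Request:
servo_tool:
  plan:
    - [0,[-0.4,-0.2,0.5],[0,0,0]]
    - [0,[-0.3,-0.2,1.5],[0,0,0]]
    - [0,[0,0,1.5],[0,0,0]]
    - [0,[0,0,1.5],[0,0,0]]
    - [0,[0,0,0.8],[0,0,0]]
    - [0,[0,0,0],[0,0,0]]
    - [0,[0,0,0],[0,0,0]]

```text
time_s: 8.82
tool_pos: [0.5152, -0.2134, 0.066]
tool_rot: [-180.0, -0.2, 97.8]
force: [0.6, 0.0, 1.0]
grip_width: 0.0234
```

Request:
servo_tool:
  plan:
    - [0,[-0.4,-0.1,0],[0,0,0]]
    - [0,[-0.3,-0.1,0],[0,0,0.4]]
    - [0,[0,0,0],[0,0,0]]
    - [0,[0,0,0],[0,0,0]]

```text
time_s: 9.15
tool_pos: [0.5155, -0.2216, 0.0682]
tool_rot: [179.9, -0.0, 97.4]
force: [0.6, -0.2, -0.6]
grip_width: 0.0237
```

Run:
```python
from cell import env
from h import *
o=env.get_obs();print(o["tool_pos"],o["tool_rot"],o["force"])
T=env.read_camera("top");S=env.read_camera("side")
a=crop(T["image"],300,215,80,80,5);b=crop(S["image"],310,110,80,80,5)
cv2.imwrite("pics/c4.png",np.hstack([a,b]))
```

```text
[ 0.51545605 -0.2215604   0.06822876] [ 1.79901538e+02 -4.61193319e-02  9.73653130e+01] [ 0.56218976 -0.24362765 -0.61883676]
```

View pics/c4.png

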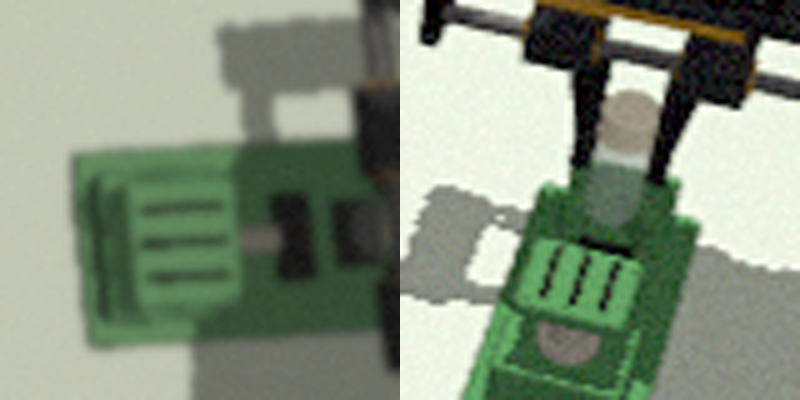

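Run:
```python
from cell import env
from h import *
T=env.read_camera("top")
C=np.array([.5105,-.186]);a=np.radians(6.5);R=np.array([[np.cos(a),-np.sin(a)],[np.sin(a),np.cos(a)]])
tr=lambda x,y:(204.6+x/4,224.6+y/4)
for n,p,z in(("padface",(632,148),.033),("Vapex",(722,143),.032),("Vtip1",(690,95),.032),("Vtip2",(697,192),.032)):
    q=unproj(T,*tr(*p),z)[:2];print(n,q,R.T@(q-C))
print("tool",R.T@(env.get_obs()["tool_pos"][:2]-C))
```

```text
padface [ 0.5130821  -0.19796443] [ 0.00121109 -0.01217982]
Vapex [ 0.51782626 -0.24089396] [ 0.001065   -0.05537045]
Vtip1 [ 0.53959052 -0.22596072] [ 0.02437984 -0.04299699]
Vtip2 [ 0.49439885 -0.22878679] [-0.02084125 -0.04068904]
tool [ 0.00078378 -0.03558645]
```

Request:
servo_tool:
  plan:
    - [0,[0,0,0.6],[0,0,0]]
    - [0,[0,0,0.8],[0,0,0]]
    - [0,[0,0,0.6],[0,0,0]]
    - [0,[0,0,0.3],[0,0,0]]
    - [0,[0,0,0],[0,0,0]]
    - [0,[0,0,0],[0,0,0]]

```text
time_s: 9.8
tool_pos: [0.5148, -0.2206, 0.0418]
tool_rot: [180.0, -0.1, 97.4]
force: [-0.3, -0.3, -0.8]
grip_width: 0.0238
```

Request:
servo_tool:
  plan:
    - [0,[0,0,0.2],[0,0,0]]
    - [0,[0,0,0.1],[0,0,0]]
    - [0,[0,0,0],[0,0,0]]
    - [0,[0,0,0],[0,0,0]]

```text
time_s: 10.13
tool_pos: [0.515, -0.2205, 0.0385]
tool_rot: [180.0, -0.1, 97.4]
force: [0.1, -0.3, -0.7]
grip_width: 0.0236
```

Request:
servo_tool:
  plan:
    - [0,[0,0,0.1],[0,0,0]]
    - [0,[0,0,0],[0,0,0]]

```text
time_s: 10.3
tool_pos: [0.5156, -0.2207, 0.0384]
tool_rot: [179.9, -0.1, 97.4]
force: [0.1, 0.2, -0.3]
grip_width: 0.0235
```

Request:
servo_tool:
  plan:
    - [0,[0,0,0.1],[0,0,0]]
    - [0,[0,0,0],[0,0,0]]
    - [0.45,[0,0,0],[0,0,0]]
    - [0.6,[0,0,0],[0,0,0]]
    - [0.6,[0,0,0],[0,0,0]]
    - [0.6,[0,0,0],[0,0,0]]
    - [0.6,[0,0,0],[0,0,0]]
    - [0.6,[0,0,0],[0,0,0]]

```text
time_s: 10.97
tool_pos: [0.5161, -0.221, 0.0377]
tool_rot: [179.9, -0.0, 97.4]
force: [0.2, -0.8, 0.3]
grip_width: 0.0503
```

Request:
servo_tool:
  plan:
    - [0.6,[0,0,-0.8],[0,0,0]]
    - [0.6,[0,0,-1.5],[0,0,0]]
    - [0.6,[0,0,-1.8],[0,0,0]]
    - [0.6,[0,0,-1.8],[0,0,0]]
    - [0.6,[0,0,-1.5],[0,0,0]]
    - [0.6,[0,0,-1],[0,0,0]]
    - [0,[0,0,0],[0,0,0]]
    - [0,[0,0,0],[0,0,0]]

```text
time_s: 11.63
tool_pos: [0.5153, -0.2203, 0.1274]
tool_rot: [179.9, -0.1, 97.5]
force: [0.1, -0.5, 0.2]
grip_width: 0.0454
```

Request:
servo_tool:
  plan:
    - [0,[1.0,0,0],[0,0,0]]
    - [0,[1.8,0,0],[0,0,0]]
    - [0,[1.8,0,0],[0,0,0]]
    - [0,[1.8,0.1,0],[0,0,0]]
    - [0,[0.8,0,0],[0,0,0]]
    - [0,[0,0,0],[0,0,0]]
    - [0,[0,0,0],[0,0,0]]
    - [0,[0,0,0],[0,0,0]]

```text
time_s: 12.3
tool_pos: [0.5021, -0.1364, 0.1228]
tool_rot: [-179.7, -0.4, 97.8]
force: [0.3, 0.5, 0.2]
grip_width: 0.0011
```

Run:
```python
from cell import env
from h import *
o=env.get_obs();print(o["tool_pos"],o["tool_rot"],o["force"],o["grip_width"])
T=env.read_camera("top");S=env.read_camera("side")
a=crop(T["image"],320,215,80,80,5);b=crop(S["image"],310,110,80,80,5)
cv2.imwrite("pics/c5.png",np.hstack([a,b]))
```

```text
[ 0.50209755 -0.13644098  0.12276054] [-179.66771326   -0.35285827   97.81616339] [0.28749722 0.53847616 0.2133714 ] 0.001065704957134006
```

View pics/c5.png

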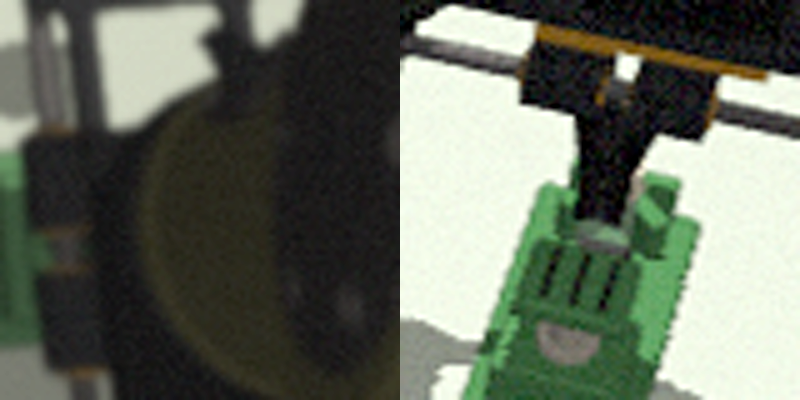

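Request:
servo_tool:
  plan:
    - [0,[-0.3,0.2,0.5],[0,0,0]]
    - [0,[-0.2,0.1,1.2],[0,0,0]]
    - [0,[0,0,1.0],[0,0,0]]
    - [0,[0,0,0.5],[0,0,0]]
    - [0,[0,0,0],[0,0,0]]
    - [0,[0,0,0],[0,0,0]]
  force: 30

```text
time_s: 12.9
tool_pos: [0.5054, -0.1456, 0.0857]
tool_rot: [-179.6, -0.4, 97.4]
force: [0.4, -0.8, 0.4]
grip_width: 0.0008
```

Request:
servo_tool:
  plan:
    - [0,[0.3,0,0.4],[0,0,0]]
    - [0,[0,0,0.4],[0,0,0]]
    - [0,[0,0,0.4],[0,0,0]]
    - [0,[0,0,0.4],[0,0,0]]
    - [0,[0,0,0.4],[0,0,0]]

```text
time_s: 13.32
tool_pos: [0.5055, -0.1428, 0.0657]
tool_rot: [-179.7, -0.3, 97.4]
force: [-2.6, 0.3, 6.5]
grip_width: 0.0
```

Request:
servo_tool:
  plan:
    - [0,[0,0,0.4],[0,0,0]]
    - [0,[0,0,0.4],[0,0,0]]
    - [0,[0,0,0.4],[0,0,0]]

```text
time_s: 13.57
tool_pos: [0.5055, -0.1427, 0.0542]
tool_rot: [-179.6, -0.3, 97.4]
force: [-2.9, -0.2, 8.7]
grip_width: 0.0004
```

Request:
servo_tool:
  plan:
    - [0,[0,0,0.4],[0,0,0]]
    - [0,[0,0,0.3],[0,0,0]]
    - [0,[0,0,0.2],[0,0,0]]

```text
time_s: 13.82
tool_pos: [0.5056, -0.1428, 0.0493]
tool_rot: [-179.4, -0.1, 97.4]
force: [-9.9, 1.3, 25.8]
grip_width: 0.0004
```

Request:
servo_tool:
  plan:
    - [0,[0,0,0.05],[0,0,0]]
    - [0,[0,0,0],[0,0,0]]
    - [0,[0,0,0],[0,0,0]]

```text
time_s: 14.07
tool_pos: [0.5055, -0.1428, 0.0529]
tool_rot: [-179.2, 0.0, 97.4]
force: [-4.2, 0.9, 9.4]
grip_width: 0.001
```

Request:
servo_tool:
  plan:
    - [0,[0,0,0.2],[0,0,0]]
    - [0,[0,0,0.2],[0,0,0]]
    - [0,[0,0,0.2],[0,0,0]]
    - [0,[0,0,0.2],[0,0,0]]

```text
time_s: 14.4
tool_pos: [0.5056, -0.1428, 0.0497]
tool_rot: [-179.1, 0.2, 97.4]
force: [-5.6, 1.4, 16.9]
grip_width: 0.0003
```

Run:
```python
from cell import env
from h import *
T=env.read_camera("top");S=env.read_camera("side")
for i in range(20):env.read_camera("top")
o=env.get_obs();print(o["time_s"],o["tool_pos"],o["tool_rot"],o["force"],o["joint_velocities"].round(2))
T=env.read_camera("top");S=env.read_camera("side")
a=crop(T["image"],320,215,80,80,5);b=crop(S["image"],310,110,80,80,5)
cv2.imwrite("pics/c6.png",np.hstack([a,b]))
```

```text
15.5 [ 0.50562431 -0.1427936   0.0497651 ] [-179.06311126    0.25108221   97.39252912] [-5.68866137  2.53643683 15.24073766] [-0.04 -0.04 -0.02  0.04 -0.02  0.03 -0.04]
```

View pics/c6.png

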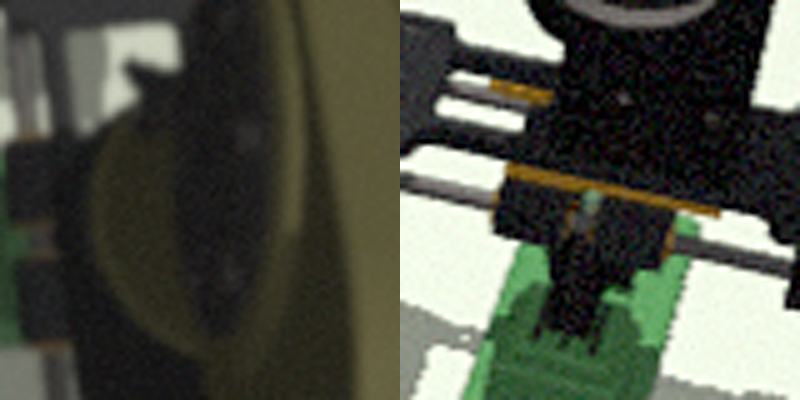

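Run:
```python
from cell import env
print(env.sign_off());o=env.get_obs();print(o["time_s"],o["tool_pos"],o["force"])
```

```text
the job is handed in; nothing more can be done
None
the job is handed in; nothing more can be done
```

I took the capped vial from the middle compartment, stood it upright in the gripper bay and let go. Then I pressed the thumb key down with the shut fingertips, past the third click, and handed the job in while holding it there.

- **Key hold:** in my last check the fingertips stayed at z ≈ 0.0498 m for about 1.1 s, pushing down with about 15 N. That puts the key about 26 mm down, right by its 27 mm stop. There was also a sideways force of about 6 N, and before I eased off, the push had briefly reached about 26 N.
- **Vial placing:** the arm let go with the tool 2–3 mm from the estimated bay point. A picture taken before pressing showed the vial in the bay and apparently upright, though partly hidden by the fingers.
- **Not checked:** in the last picture the hand hid the vial, so I did not see the clamped state. I infer the clamp from the key's depth and the push needed. I did not look at the bystanders again at the end, but no unexpected contact force showed up along the way.

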